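Lock the sharps bin into its bench bracket

ROBOT

A 6-joint arm with a two-finger parallel gripper is mounted at the origin on the work surface. World frame = base frame: x ahead of the robot, y to its left, z up, the work surface at z = 0. Lengths are in mm, angles in rad, forces in N, time in s.
With the tool pointing down it reaches from about 275 to 750 mm from the base axis. Payload 10.2 kg.
Tool frame: the origin (TCP) lies midway between the tips of the shut fingers; the grasp point (between the pads) lies 19 mm behind it (manip.grip_depth is the distance from the TCP to the grasp point, in mm); y points along the fingers, x is the direction in which the jaws open and shut, and the axes are right-handed (so a half turn about y gives the same grasp; the last joint's range is limited). The gripper opens to 88 mm and grips with 3 to 60 N. Pads are 18 mm wide; open, the fingers measure 123 mm over their backs; the gripper's body (75 mm by 187 mm) begins 45 mm behind the grasp point.
Start: joints at [-1.349, 0.313, 1.498, -0, 1.331, -0.223], TCP at [225.884, -473.928, 238.72] pointing down, gripper open.
Joint ranges: [-2.94, 2.94], [-0.97, 2.17], [0.19, 2.56], [-1.23, 4.37], [0.02, 3.11], [-2.88, 2.88]. Speed limits (rad/s): [2.39, 2.39, 3.01, 3.14, 3.14, 3.14].

INTERFACE

Orientations are given as a rotation vector (axis times angle).
In Python, from station import telemetry, get_image, calibration, close_job, manip gives the robot as it stands. The module is installed in compiled form; this text tells all that it offers.
- The arm moves only by the tool carry_out, never from a script. Its argument "increments" is a list of rows, each a list of 4 numbers: the shift along the tool's x, y, z in mm, then the turn about the tool's y in degrees. A call has 1 to 20 rows; each row is the pose to reach, as a shift and turn from the pose commanded when the call began, along the tool's axes at that moment; what a row does not reach only later rows make up. A row lasts 1/8 s, in which the tool goes at most 62.5 mm and 10.7 degrees, less where a joint would pass 70% of its speed; a pose out of reach is approached as far as the arm can. A call with a gripper value outside its range is refused whole. "jaw" is the closure, from -1 (fully open) to 1 (shut), set as the call begins (left out, the last holds). The fingers move at their own pace and stop on an object; "force" is the grip in N (left out, the last holds). Time passes only in rows, so rows that repeat a pose let the fingers close. It gives the time, the measured TCP pose, the force and the opening at its end, in the units of the state.
- telemetry.observe(): the state, without advancing time (a new reading comes with each control period).
- get_image(name): name is "scene" or "side" or "wrist"; returns the picture (420x560x3 uint8, red, green, blue); there is no depth.
- calibration(name): a dict with "fx", "fy", "cx", "cy" (pixels), "rvec" (rotation vector, rad) and "tvec" (3), from world to camera coordinates, as OpenCV has them; the wrist camera has in their place "tool_from_camera" (4x4, takes a point from camera to tool coordinates, whose origin is the TCP and whose axes are the tool frame's). Camera axes: x right, y down, z forward; pixel columns grow to the right and rows downward; lengths in mm; the calibration is good to about 2 mm. The wrist camera is an equidistant fisheye: a pixel r from the principal point sees the ray r / f radians off the axis. A picture is of the moment at which its call begins: read the wrist's pose just before it. calibration takes no time and is no camera call.
- close_job(): hands the job in, once; it reports no verdict.
The state is a dict: "time_s": time; "qpos": joint angles; "qvel": joint speeds; "effort": joint torques, N m; "eef_pos": TCP position; "ee_rot": TCP orientation; "ft_force": force on the tool from outside, world axes, zero at the start; "moment": the same for the moment, N m; "width": finger opening in mm.
Only numpy, scipy, OpenCV 4.12 (cv2) and the standard library are available. Lean on these libraries where they do the work, as an engineer would, in place of code of your own. Each camera call takes 0.05 s, during which the arm holds its last target. There are 200 camera calls.

TASK

Lock the sharps bin into its steel bench bracket: pick up the L-shaped steel locking rod from the cutting board and thread its straight end, coming from the robot's right, through the right-hand eye, across above the bin's lid and on through the left-hand eye, until about 3 cm of the drilled end stands out on the left. Finish still gripping the rod and hold it there, still, so that I can put the padlock on. Do not upset the bin or shove the other things on the bench about.

Things in the scene. Friction and masses are not known exactly. Their poses are not given: they have to be found in the camera images.
- rod: locking rod: stainless tube, 12 mm diameter, about 0.16 kg, bent to an L, lying flat on the white board (board top 12 mm and rod axis 18 mm above the bench). Origin on the long shaft's axis, a good place to grip. +y runs along the shaft to the drilled straight tip, 220 mm away; the bent leg sits at y = -40 mm and points 56 mm along -x; z up. Centre of mass 65 mm from the origin towards the tip
- rod_tip (a point): centre of the end face of the rod's straight end (last 8 mm tapers from 12 to 7 mm in diameter; a 6 mm padlock hole is drilled 17 mm from the end); axes as the rod's
- bracket: steel bracket screwed to the bench, base plate 150 x 172 x 4 mm; origin on the bench at the plate's centre, where the bin stands. Its y axis (to the robot's left, give or take 15 degrees) is the threading direction. Two uprights at y = -73.5 and +73.5 mm, 36 mm wide, 5 mm thick, carry the two eyes on top; highest point 184 mm above the bench
- eye_right (a point): centre of the mouth of the right-hand eye, 165 mm above the bench, at (-36, -88, 165) mm in the bracket's frame, axes as the bracket's. The eye is a steel bush lying along y from here to y = +28 mm: bore 18 mm, bell mouth here 28 mm, narrowing over the first 10 mm; outside 38 mm at the mouth, 28 mm elsewhere
- eye_left (a point): centre of the outer (left) end of the left-hand eye, at (-36, +88, 165) mm in the bracket's frame, axes as the bracket's. The same kind of bush on the same axis, from y = -28 mm (bell mouth, facing the right-hand eye) to y = 0 here. The right eye's mouth is 176 mm from here. Nothing stands within 80 mm beyond
- bin: yellow one-litre sharps bin, 120 mm across the lid, loose in the bracket; origin at the centre of its underside, 4 mm above the bench. Lid shoulder 143 mm, red cap in the middle (46 mm across) 153 mm above the bench. The rod's path passes over the lid between the red cap and the robot
- padlock: open brass padlock lying flat on the bench in front of the bracket, body 32 x 40 x 18 mm; origin at its underside; a bystander
- cassettes: stack of three small white tissue cassettes, 40 x 28 x 20 mm, on the bench; origin at its underside; a bystander
- knife: grossing knife with dark wooden handle, 265 mm long, lying across the far part of the board; origin at its underside; a bystander
- forceps: long steel forceps, 240 mm long, two straight prongs, lying across the board between the rod and the knife; origin at its underside; a bystander
- jar: lidded specimen jar, 72 mm across, 75 mm high, on the bench to the robot's right of the board; origin at its underside; a bystander
- bottle: white reagent bottle, 60 mm across, 165 mm high, on the bench far behind the bracket; origin at its underside; a bystander
- bowl: steel bowl, 110 mm across, 45 mm high, on the bench to the left of the bracket; origin at its underside; a bystander
Mind the look-alikes: they are no part of the job. Leave any orange look-alike of the bracket alone. What is shaped like the bin but turquoise is not meant.

How it is judged (in metres and radians):
On the way, in this order (a step that is already met when the one before it is completed fails the run):
1. the rod's straight end has passed through the right-hand eye from the right (x of rod_tip in the frame of eye_right between -0.012 and 0.012 m and z of rod_tip in the frame of eye_right between -0.012 and 0.012 m and y of rod_tip in the frame of eye_right between 0.028 and 0.14 m and angle between the y axis of rod and the y axis of bracket, either way round below 0.12 rad), for 0.1 s.
2. the rod's straight end has passed on through the left-hand eye as well (x of rod_tip in the frame of eye_left between -0.01 and 0.01 m and z of rod_tip in the frame of eye_left between -0.01 and 0.01 m and y of rod_tip in the frame of eye_left above 0.003 m and angle between the y axis of rod and the y axis of bracket, either way round below 0.12 rad), for 0.1 s.
At the end, for the whole second after the job is handed in: the rod spans both eyes, in line with them (within 0.08 rad; tip within 12 mm of the eyes' axis each way), its tip 18 to 45 mm beyond the outer end of the left-hand eye, at rest and still gripped by the fingers (over 2 N); the bin stands upright in the bracket (x of rod_tip in the frame of eye_left between -0.012 and 0.012 m and z of rod_tip in the frame of eye_left between -0.012 and 0.012 m and y of rod_tip in the frame of eye_left between 0.018 and 0.045 m and angle between the y axis of rod and the y axis of bracket, either way round below 0.08 rad and contact force between the fingers and rod above 2 N and linear speed of rod below 0.02 m/s and distance of bin from where it was at the start of the episode below 0.03 m and angle between bin's own z axis and vertical below 0.15 rad); the arm keeps its last pose, push and grip.
It fails at once if the sharps bin is tipped or dragged out of place (angle between bin's own z axis and vertical above 0.3 rad or distance of bin from where it was at the start of the episode above 0.04 m).
It fails at once if another thing on the bench is shoved more than 4 cm (distance of any of padlock, cassettes, knife, forceps, jar, bottle, bowl from where it was at the start of the episode above 0.04 m).
It also fails if it takes over 53 s, if anything falls off the work surface, if the arm or the gripper's body presses on something with over 40 N, if the wrist force passes 120 N, or if a joint passes its speed limit or range.

## Working session

There is one attempt and no reset: what is moved stays moved. The work goes in short steps, Python scripts to look and compute and a tool call to move; the robot and the scene stay as the last step left them, time stands still between calls to the robot, and variables do not carry over. Pictures are saved under pics/ and viewed, about 8 in all and at most 12, crops included, and the job is handed in when it is done.

Besides the shell and the picture viewer there is one more tool, called after ">>>" in YAML: its name, and indented under it one key for each argument. carry_out: Moves the arm, as the interface text tells. Its arguments: {"type":"object","properties":{"increments":{"type":"array","items":{"type":"array","items":{"type":"number"}}},"jaw":{"type":"number"},"force":{"type":"number"}},"required":["increments"]}

```bash
mkdir -p pics; ls; python3 - <<'E'
from station import *
import cv2,numpy as np
s=telemetry.observe();print({k:np.round(v,3).tolist() if not isinstance(v,dict) else v for k,v in s.items()})
print([a for a in dir(manip) if a[0]!='_'], manip.grip_depth)
ims=[]
for n in ("scene","side","wrist"):
    im=get_image(n)[:,:,::-1];cv2.imwrite(f"pics/{n}0.png",im);print(n,calibration(n))
E
```

```text
pics
{'time_s': 0.0, 'qpos': [-1.349, 0.313, 1.498, -0.0, 1.331, -0.223], 'qvel': [0.001, 0.001, 0.001, -0.001, -0.001, -0.001], 'effort': [0.0, -40.221, -25.227, 0.069, 0.035, -0.0], 'eef_pos': [225.833, -473.672, 238.154], 'ee_rot': [-1.386, 0.876, -0.875], 'ft_force': [0.067, -0.057, 0.435], 'moment': [-0.066, -0.006, 0.048], 'width': 88.063}
['PlanningError', 'grip_depth'] 18.700000000000003
scene {'fx': 543.276396657829, 'fy': 543.276396657829, 'cx': 281.8596880023999, 'cy': 201.62968017340393, 'rvec': array([ 1.77201971,  1.70392387, -0.72554847]), 'tvec': array([  14.6320962 , -260.31787665, 1891.31996867])}
side {'fx': 523.1322975160509, 'fy': 523.1322975160509, 'cx': 281.9402436126234, 'cy': 216.23250058485937, 'rvec': array([ 0.09165515, -2.72705141,  1.4837712 ]), 'tvec': array([ 527.91965052,  129.90964159, 1459.39226811])}
wrist {'fx': 325.19226210127806, 'fy': 325.19226210127806, 'cx': 282.1655697923146, 'cy': 207.35689428360283, 'tool_from_camera': array([[ 9.99999675e-01, -4.05341303e-04, -6.97386862e-04,
        -4.42426589e-01],
       [ 5.66836312e-04, -2.61983169e-01,  9.65072276e-01,
        -1.46346673e+02],
       [-5.73887274e-04, -9.65072357e-01, -2.61982854e-01,
         6.80118359e+01],
       [ 0.00000000e+00,  0.00000000e+00,  0.00000000e+00,
         1.00000000e+00]])}
```

View pics/scene0.png

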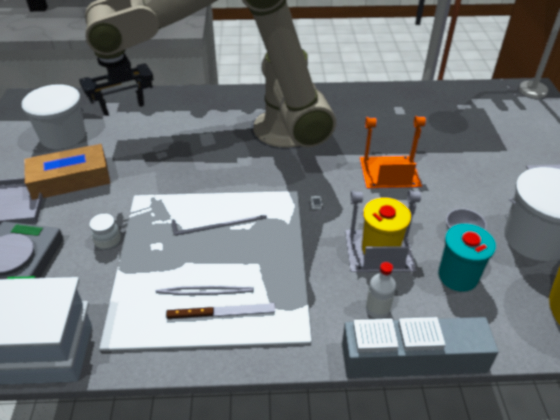

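View pics/side0.png

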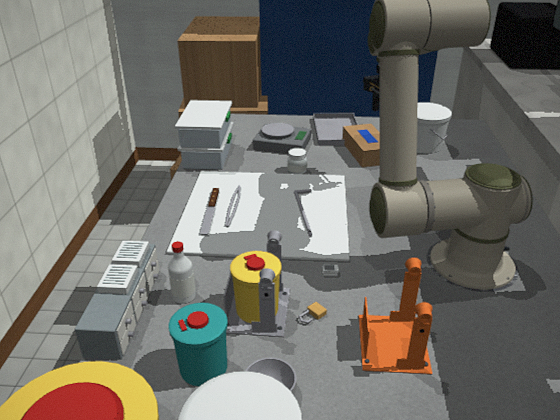

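View pics/wrist0.png

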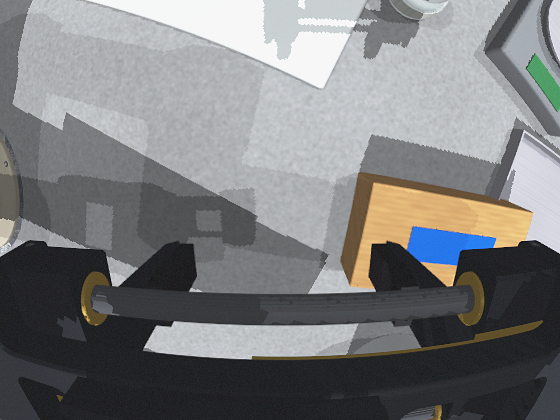

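```bash
cat > h.py <<'E'
from station import *
import cv2,numpy as np
from scipy.spatial.transform import Rotation as R
def ray(n,u,v,pose=None):
    c=calibration(n)
    if n=="wrist":
        s=pose
        x,y=(u-c["cx"])/c["fx"],(v-c["cy"])/c["fy"];t=np.hypot(x,y)+1e-12
        d=np.array([x/t*np.sin(t),y/t*np.sin(t),np.cos(t)])
        T=c["tool_from_camera"];Rt=R.from_rotvec(s["ee_rot"]).as_matrix()
        return np.array(s["eef_pos"])+Rt@T[:3,3],Rt@T[:3,:3]@d
    M=R.from_rotvec(c["rvec"]).as_matrix()
    return -M.T@c["tvec"],M.T@np.array([(u-c["cx"])/c["fx"],(v-c["cy"])/c["fy"],1])
def onz(n,u,v,z,pose=None):
    o,d=ray(n,u,v,pose);return o+d*(z-o[2])/d[2]
def proj(p,pose):
    c=calibration("wrist");T=c["tool_from_camera"];Rt=R.from_rotvec(pose["ee_rot"]).as_matrix()
    q=T[:3,:3].T@(Rt.T@(np.array(p)-pose["eef_pos"])-T[:3,3])
    t=np.arctan2(np.hypot(q[0],q[1]),q[2]);k=t/np.hypot(q[0],q[1])*c["fx"]
    return np.array([q[0]*k+c["cx"],q[1]*k+c["cy"]])
def tri(a,b):
    (o1,d1),(o2,d2)=a,b
    A=np.stack([d1,-d2],1);k=np.linalg.lstsq(A,o2-o1,rcond=None)[0]
    p,q=o1+k[0]*d1,o2+k[1]*d2;return (p+q)/2,np.linalg.norm(p-q)
def save(n,name):
    s=telemetry.observe();im=get_image(n)[:,:,::-1];cv2.imwrite(f"pics/{name}.png",im)
    np.save(f"pics/{name}.npy",{k:s[k] for k in("eef_pos","ee_rot")},allow_pickle=True);return s,im
E
python3 - <<'E'
from h import *
s=telemetry.observe();print(R.from_rotvec(s["ee_rot"]).as_matrix().round(3))
for nm,p in dict(bend=(176,226),tip=(267,216)).items(): print(nm,onz("scene",*p,18).round(1))
print("side rod",onz("side",309,235,18).round(),onz("side",304,191,18).round(),onz("side",296,191,18).round())
for nm,a,b in(("eyeR",(357,198),(275,238)),("eyeL",(411,196),(268,275)),("cap",(386,212),(256,262))):
    p,e=tri(ray("scene",*a),ray("side",*b));print(nm,p.round(),round(e,1))
a=cv2.imread("pics/scene0.png");b=cv2.imread("pics/side0.png")
A=cv2.resize(a[180:285,335:425],None,fx=4.4,fy=4.4,interpolation=cv2.INTER_CUBIC)
B=cv2.resize(b[220:340,220:290],None,fx=4.4,fy=4.4,interpolation=cv2.INTER_CUBIC)
o=np.zeros((560,800,3),np.uint8);o[:A.shape[0],:A.shape[1]]=A;o[:B.shape[0],400:400+B.shape[1]]=B[:560]
cv2.imwrite("pics/crop1.png",o)
E
```

```text
[[ 0.43  -0.     0.903]
 [-0.903  0.001  0.43 ]
 [-0.001 -1.     0.   ]]
bend [ 483.  -330.7   18. ]
tip [453.  -75.6  18. ]
side rod [455. -80.  18.] [ 478. -338.   18.] [ 505. -336.   18.]
eyeR [538. 154. 165.] 8.0
eyeL [540. 294. 166.] 2.7
cap [576. 225. 147.] 4.1
```

View pics/crop1.png

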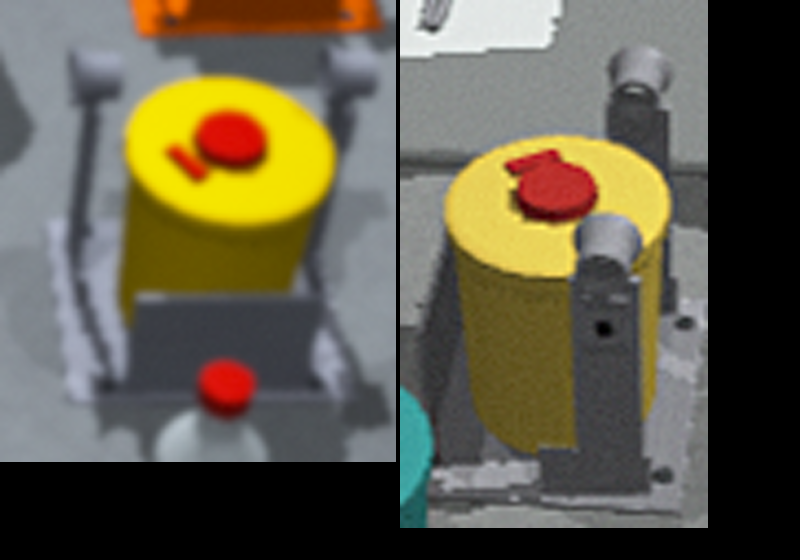

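>>> carry_out:
  increments:
    - [-10,0,43,-10]
    - [-20,0,86,-20]
    - [-30,0,130,-30]
    - [-40,0,173,-40]
    - [-50,0,216,-50]
    - [-60,0,260,-60]
    - [-71,0,302,-71]
    - [-71,0,302,-71]
    - [-71,0,302,-71]
    - [-71,0,302,-71]
    - [-71,0,302,-71]
  jaw: -1

```text
time_s: 1.52
eef_pos: [467.4, -280.6, 238.8]
ee_rot: [-1.569, -0.087, 0.087]
ft_force: [-0.6, 0.4, 0.1]
width: 88.3
```

```bash
python3 - <<'E'
from h import *
s,im=save("wrist","w1");print(s["time_s"],s["eef_pos"],R.from_rotvec(s["ee_rot"]).as_matrix().round(3))
E
```

```text
1.525 [ 467.35104965 -280.64041965  238.79225585] [[ 0.994  0.    -0.111]
 [ 0.111 -0.     0.994]
 [ 0.    -1.    -0.   ]]
```

View pics/w1.png

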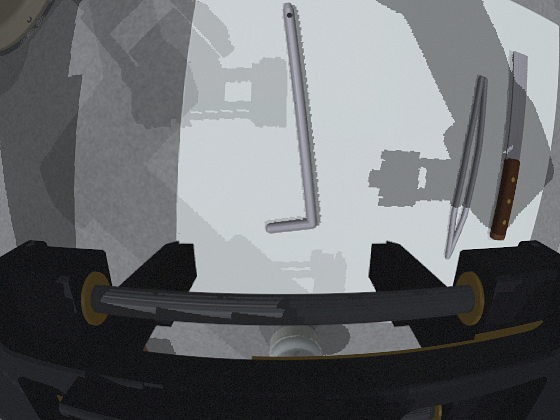

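```bash
python3 - <<'E'
from h import *
im=cv2.imread("pics/w1.png");P=np.load("pics/w1.npy",allow_pickle=True).item()
for v in(3,20,60,100,140,180,205):
    c0=int(289+(v-5)*22/200);print(v,c0-12,im[v,c0-12:c0+14].mean(1).astype(int))
print("col289",im[0:14,289].mean(1).astype(int)); print("col bend 310",im[205:238,310].mean(1).astype(int)); print('leg',im[215:240,290].mean(1).astype(int))
E
```

```text
3 276 [207 206 207 208 209 209 197 176 163 131 135 141 133 110 110 193 212 209
 207 208 207 209 208 207 207 207]
20 278 [207 208 208 207 209 193 136 126 142 157 166 166 165 142 125 105  76 105
 133 129 164 217 211 209 207 206]
60 283 [178 193 205 207 210 190 129 129 143 161 177 167 161 140 124 107  80 122
 135 130 125 216 209 210 207 206]
100 287 [210 209 206 208 210 188 165 128 133 145 173 171 163 152 136 118  97  83
 121 132 131 128 161 204 210 208]
140 291 [209 205 206 208 207 210 203 154 126 141 162 172 163 155 144 125 111  80
 123 131 129 125 205 210 207 207]
180 296 [206 205 206 207 209 198 158 124 138 151 161 164 159 145 130 108  88 112
 132 130 128 124 181 209 208 208]
205 299 [207 207 207 205 209 189 131 131 147 158 160 160 156 137 115  90 103 133
 131 127 177 208 208 206 206 206]
col289 [208 211 184 110 120 126 125 131 149 155 156 165 138  39]
col bend 310 [160 159 162 158 160 160 159 161 158 159 161 161 159 161 158 156 159 156
 156 154 157 151 133 133 196 211 205 206 206 205 206 205 208]
leg [207 202 173 178 176  92  73  99 119 131 151 153 155 151 137 126 159 210
 207 206 206 207 205 206 206]
```

```bash
python3 - <<'E'
from h import *
P=np.load("pics/w1.npy",allow_pickle=True).item()
pts=np.array([onz("wrist",u,v,18,P)[:2] for v,u in((20,289.1),(60,294),(100,298.7),(140,303.2),(180,307.2),(205,309.6))]);print(pts.round(1))
vx,vy,x0,y0=cv2.fitLine(pts.astype(np.float32),cv2.DIST_L2,0,.01,.01).ravel()
if vy<0: vx,vy=-vx,-vy
d=np.array([vx,vy]);c=np.array([x0,y0]);t=onz("wrist",287.3,2.2,18,P)[:2];b=onz("wrist",311.3,223,18,P)[:2]
for q in(t,b):print(q.round(1),(q-c)@d)
print("yaw from y",np.degrees(np.arctan2(-vx,vy)),"len",(t-b)@d)
o=c+d*((t-c)@d-220);o2=c+d*((b-c)@d+40);print(o,o2)
E
```

```text
[[ 455.2  -94.8]
 [ 465.8 -142. ]
 [ 476.1 -187.1]
 [ 486.3 -231.4]
 [ 496.4 -276.5]
 [ 503.  -305.7]]
[450.7 -72.5] 136.97767898519766
[ 508.  -327.4] -124.21714450894099
yaw from y 12.806596 len 261.19482349413863
[ 498.86812182 -287.20042072] [ 499.13296729 -288.36552158]
```

>>> carry_out:
  increments:
    - [16,40,-9,-6.4]
    - [31.5,90,-18.5,-6.4]
    - [31.5,140,-18.5,-6.4]
    - [31.5,180,-18.5,-6.4]
    - [31.5,200,-18.5,-6.4]
    - [31.5,215,-18.5,-6.4]
    - [31.5,222,-18.5,-6.4]
    - [31.5,225,-18.5,-6.4]
    - [31.5,225,-18.5,-6.4]
    - [31.5,225,-18.5,-6.4]

```text
time_s: 2.82
eef_pos: [501.6, -294.9, 14.3]
ee_rot: [-1.564, -0.177, 0.176]
ft_force: [-0.4, -0.4, 0.7]
width: 88.3
```

```bash
python3 - <<'E'
from h import *
s,im=save("wrist","w2");print(s["time_s"],s["eef_pos"],s["ft_force"],R.from_rotvec(s["ee_rot"]).as_matrix().round(3))
print(np.array([proj(s["eef_pos"],s)]))
E
```

```text
2.825 [ 501.57525615 -294.88167461   14.28232194] [-0.37333864 -0.44335676  0.6610084 ] [[ 0.975  0.001 -0.223]
 [ 0.223 -0.001  0.975]
 [ 0.001 -1.    -0.001]]
[[280.76169586 262.34766155]]
```

View pics/w2.png

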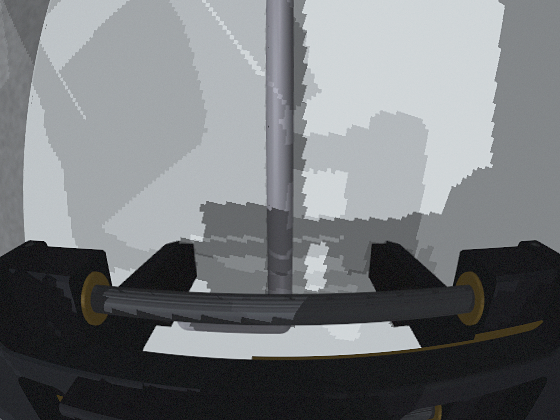

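>>> carry_out:
  increments:
    - [0,0,0,0]
    - [0,0,0,0]
    - [0,0,0,0]
    - [0,0,0,0]
    - [0,0,0,0]
    - [0,0,0,0]
  jaw: 1
  force: 55

```text
time_s: 3.62
eef_pos: [501.3, -294.7, 13.7]
ee_rot: [-1.564, -0.177, 0.177]
ft_force: [-0.2, 0.3, -0.3]
width: 30.4
```

>>> carry_out:
  increments:
    - [0,-5,0,0]
    - [0,-15,0,0]
    - [0,-35,0,0]
    - [0,-65,0,0]
    - [0,-100,0,0]
    - [0,-140,0,0]
    - [0,-180,0,0]
    - [0,-220,0,0]
    - [0,-260,0,0]
    - [0,-290,0,0]
    - [0,-305,0,0]
    - [0,-306,0,0]
    - [0,-306,0,0]

```text
time_s: 5.25
eef_pos: [501.2, -294.5, 318.5]
ee_rot: [-1.562, -0.176, 0.178]
ft_force: [-0.0, 0.1, -0.9]
width: 0.3
```

```bash
python3 - <<'E'
from h import *
s,im=save("wrist","w3");print(s["time_s"],s["eef_pos"],s["ft_force"],s["moment"],s["width"],R.from_rotvec(s["ee_rot"]).as_matrix().round(3))
for v in(5,60,120,180,220):print(v,im[v,255:310].mean(1).astype(int))
save("side","s3");save("scene","c3")
E
```

```text
5.25 [ 501.15787704 -294.48927671  318.51447645] [-0.04606931  0.10237719 -0.91827386] [ 0.00420932 -0.081564    0.02280354] 0.26440407567414553 [[ 0.975 -0.001 -0.223]
 [ 0.223  0.001  0.975]
 [-0.001 -1.     0.002]]
5 [228 228 227 228 227 227 228 228 227 227 228 227 227 228 228 229 227 227
 228 227 228 228 227 228 229 227 228 227 228 229 228 229 228 227 228 228
 229 228 227 228 228 227 228 228 227 227 228 227 228 227 227 227 227 226
 227]
60 [203 203 203 203 205 204 203 205 204 205 205 205 205 204 205 205 203 203
 204 206 206 208 151 135 154 172 173 163 141 136 103 116 148 152 144 232
 230 227 228 228 227 228 228 226 228 228 228 228 229 228 228 228 228 227
 228]
120 [227 227 228 226 228 226 227 227 228 227 228 227 227 228 227 227 227 227
 228 227 228 227 196 149 169 193 192 177 159 134 106 104 139 147 206 232
 229 228 228 228 227 227 228 227 227 228 227 227 226 226 228 229 228 228
 228]
180 [227 227 227 226 227 226 226 227 226 227 227 227 226 227 227 227 226 227
 227 226 227 223 184 144 167 179 186 179 161 133 103 115 152 148 190 233
 229 227 226 226 228 226 226 227 227 227 227 227 228 227 227 227 226 226
 227]
220 [226 226 227 227 225 226 227 226 227 225 227 227 227 226 226 228 226 226
 226 226 226 227 226 227 226 226 227 227 227 226 226 226 226 226 226 227
 226 226 226 226 226 226 226 226 227 226 227 228 226 226 226 227 227 226
 226]
```

The second call was sent before the fingers had finished closing (30 mm still open), so the rod stayed on the board. I'll check where it lies, then grip again with more waiting.

```bash
python3 - <<'E'
from h import *
P=np.load("pics/w3.npy",allow_pickle=True).item()
for v,u in((60,281.5),(120,281.7),(180,281.6)):print(onz("wrist",u,v,18,P).round(1))
im=cv2.imread("pics/w3.png");print(im[0:60,281].mean(1).astype(int));print(im[185:225,281].mean(1).astype(int))
E
```

```text
[ 466.5 -144.9   18. ]
[ 485.3 -226.2   18. ]
[ 503.7 -307.5   18. ]
[228 227 227 228 228 228 228 228 228 231 199 159 164 167 165 189 189 189
 195  94  48  47  52 170 192 189 190 188 189 190 190 189 189 192 192 190
 192 194 191 192 192 191 191 192 193 190 169 172 171 170 171 171 171 171
 171 171 170 172 172 171]
[183 183 184 182 183 182 184 183 181 181 180 174 151 138 190 230 227 227
 226 226 227 226 226 224 227 227 226 226 227 226 227 226 226 226 226 227
 227 227 226 227]
```

>>> carry_out:
  increments:
    - [0,60,0,0]
    - [0,120,0,0]
    - [0,180,0,0]
    - [0,180,0,0]
    - [0,180,0,0]
    - [0,180,0,0]
    - [0,180,0,0]
    - [0,180,0,0]
  jaw: -1

```text
time_s: 6.4
eef_pos: [501.6, -294.8, 140.4]
ee_rot: [-1.564, -0.177, 0.176]
ft_force: [0.4, -0.3, -0.2]
width: 78.3
```

>>> carry_out:
  increments:
    - [0,50,0,0]
    - [0,85,0,0]
    - [0,105,0,0]
    - [0,118,0,0]
    - [0,124,0,0]
    - [0,126,0,0]
    - [0,126,0,0]

```text
time_s: 7.28
eef_pos: [501.6, -294.9, 14.3]
ee_rot: [-1.564, -0.177, 0.176]
ft_force: [1.2, -0.4, 0.8]
width: 88.3
```

>>> carry_out:
  increments:
    - [0,0,0,0]
    - [0,0,0,0]
    - [0,0,0,0]
    - [0,0,0,0]
    - [0,0,0,0]
    - [0,0,0,0]
    - [0,0,0,0]
    - [0,0,0,0]
    - [0,0,0,0]
    - [0,0,0,0]
    - [0,0,0,0]
    - [0,0,0,0]
  jaw: 1
  force: 55

```text
time_s: 8.78
eef_pos: [501.3, -294.7, 13.7]
ee_rot: [-1.564, -0.177, 0.177]
ft_force: [-0.0, -0.8, -0.4]
width: 10.4
```

>>> carry_out:
  increments:
    - [0,-3,0,0]
    - [0,-8,0,0]
    - [0,-15,0,0]
    - [0,-25,0,0]
    - [0,-40,0,0]
    - [0,-40,0,0]

```text
time_s: 9.52
eef_pos: [501.9, -295.4, 55.4]
ee_rot: [-1.566, -0.178, 0.175]
ft_force: [-0.3, 0.6, -2.2]
width: 10.8
```

```bash
python3 - <<'E'
from h import *
s,im=save("wrist","w4");print(s["time_s"],s["eef_pos"],s["ft_force"],s["moment"],s["width"])
save("side","s4")
b=cv2.imread("pics/side0.png");b4=cv2.imread("pics/s4.png")
B=cv2.resize(b4[150:260,240:370],None,fx=3.6,fy=3.6,interpolation=cv2.INTER_CUBIC)
o=np.zeros((420,800,3),np.uint8);o[:396,:468]=B;o[:,480:800]=im[:,130:450]
cv2.imwrite("pics/crop4.png",o)
E
```

```text
9.525 [ 501.87625322 -295.37011414   55.38271307] [-0.25296034  0.58537482 -2.22159705] [-0.13125306 -0.07966887  0.04216574] 10.844361493058027
```

View pics/crop4.png

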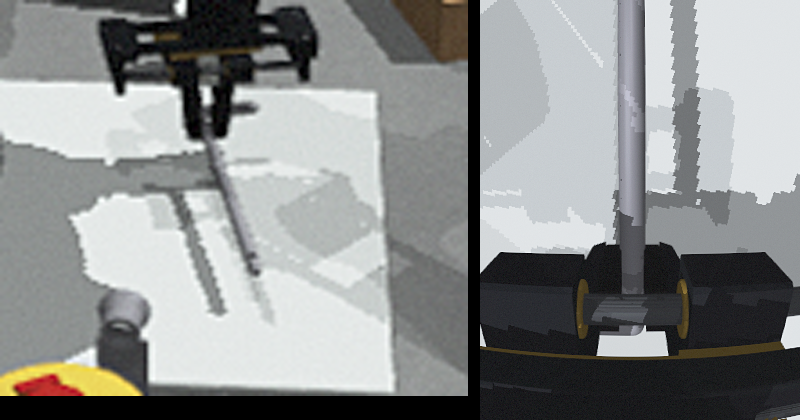

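>>> carry_out:
  increments:
    - [0,-15,0,0]
    - [0,-45,0,0]
    - [1,-85,10,1]
    - [4,-130,30,2]
    - [8,-175,60,3]
    - [13,-215,100,4]
    - [19,-245,145,5.5]
    - [25,-260,190,7]
    - [30,-266,235,8.5]
    - [36,-266,280,10]
    - [41,-266,325,11.5]
    - [46,-266,370,12.8]
    - [49,-266,405,12.8]
    - [51,-266,430,12.8]
    - [52,-266,445,12.8]
    - [52,-266,452,12.8]
    - [52,-266,452,12.8]
    - [52,-266,452,12.8]

```text
time_s: 11.88
eef_pos: [451.4, 156.9, 319.7]
ee_rot: [-1.571, -0.0, 0.0]
ft_force: [-0.5, -0.2, -1.5]
width: 10.7
```

```bash
python3 - <<'E'
from h import *
s,im=save("wrist","w5");print(s["time_s"],s["eef_pos"],s["ft_force"],s["moment"],s["width"],R.from_rotvec(s["ee_rot"]).as_matrix().round(3))
save("side","s5");save("scene","c5")
cv2.imwrite("pics/w5b.png",cv2.resize(im[:280,160:],None,fx=2,fy=2,interpolation=cv2.INTER_CUBIC))
E
```

```text
11.875 [451.40657779 156.85114952 319.73884347] [-0.5432712  -0.21786425 -1.51736825] [-0.15190547 -0.10037794  0.00748258] 10.701689806698992 [[ 1.    -0.    -0.001]
 [ 0.001 -0.     1.   ]
 [-0.    -1.    -0.   ]]
```

View pics/w5b.png

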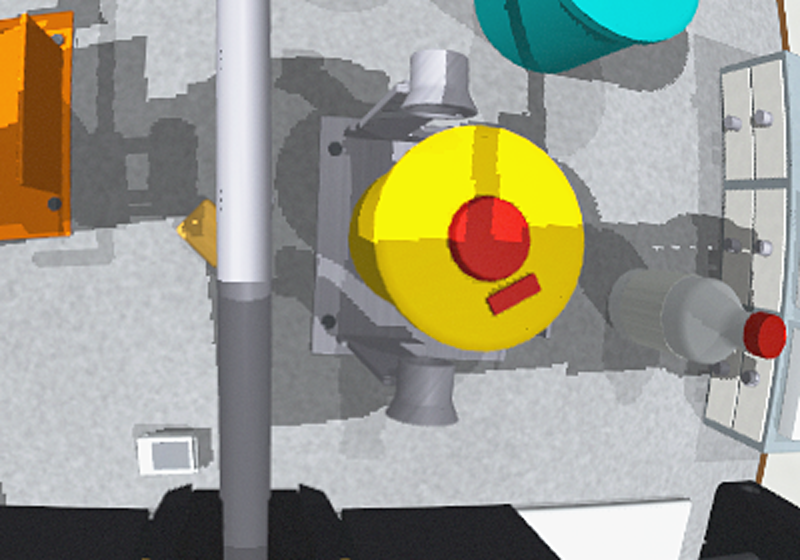

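```bash
python3 - <<'E'
from h import *
im=cv2.imread("pics/w5.png");g=cv2.GaussianBlur(cv2.cvtColor(im,cv2.COLOR_BGR2GRAY),(3,3),0).astype(int)
for v in(24,28,32,36,52,54):print(v,358,g[v,358:402])
for v in(184,188,192,204,206,208):print(v,348,g[v,348:396])
print("L col 380 v18-32",g[18:32,380]);print("R col 370 v198-220",g[198:220,370])
E
```

```text
24 358 [194 195 198 199 197 194 193 196 198 196 192 189 190 192 194 197 201 205
 206 207 208 208 205 203 199 193 192 196 198 200 200 199 197 198 201 203
 196 185 180 179 179 179 180 182]
28 358 [197 196 194 194 195 195 185 164 155 163 174 185 197 205 208 210 213 218
 222 225 229 232 235 236 216 175 155 154 150 143 138 136 136 139 147 163
 175 179 180 183 186 187 184 180]
32 358 [199 200 199 198 198 198 184 159 154 168 180 188 195 202 209 214 218 221
 226 228 230 231 233 233 215 178 153 146 143 144 144 141 138 136 131 134
 155 177 184 187 187 185 184 183]
36 358 [201 201 198 196 193 192 180 159 155 167 180 192 201 208 214 218 221 223
 225 227 230 231 232 230 209 169 151 152 148 144 141 139 137 135 129 131
 154 175 182 183 186 186 184 182]
52 358 [ 91  93 105 127 143 146 140 134 132 130 130 132 131 129 126 125 128 132
 134 131 126 123 117 106 100 101 105 110 115 119 122 123 124 127 129 130
 129 126 133 158 180 185 185 184]
54 358 [ 91  94 102 107 105 101 100 102 107 113 116 117 118 120 121 121 120 120
 120 119 116 113 109 106 104 103 102  99  97  94  91  88  86  87  91  96
 102 108 112
[... 730 characters left out ...]
1 136 138 140 143 145 144 142 140 139 137 134 131 131 130
 128 122 125 155 186 194 194 196 199 200 199 197]
206 348 [178 183 182 176 148 110  93  94  97 100 103 105 109 113 116 117 118 119
 121 125 130 135 137 139 141 144 146 144 142 141 140 139 138 135 132 131
 129 126 121 132 163 186 189 187 187 191 194 194]
208 348 [184 182 182 181 176 162 140 121 112 109 108 110 113 115 116 116 117 121
 126 130 133 135 137 140 143 145 145 145 144 143 141 139 137 135 132 131
 130 127 122 124 145 176 190 189 190 193 194 193]
L col 380 v18-32 [199 196 192 188 187 191 205 224 234 235 235 234 233 233]
R col 370 v198-220 [140 139 138 139 138 136 136 137 137 136 137 138 139 141 158 183 195 195
 192 190 190 191]
```

```bash
python3 - <<'E'
from h import *
P=np.load("pics/w5.npy",allow_pickle=True).item()
def mid(a,b,v,z=165):
    o,d1=ray("wrist",a,v,P);_,d2=ray("wrist",b,v,P);d=d1/np.linalg.norm(d1)+d2/np.linalg.norm(d2);w=np.arccos(d1@d2)
    p=o+d*(z-o[2])/d[2];return p,2*np.linalg.norm(p-o)*np.sin(w/2)
L=[]
for n,a in dict(Ln=(364.8,393.7,28),Ln2=(364.7,394,36),Lrim=(360.5,397.7,54),Rn=(357.3,386.6,190),Rn2=(357,386.5,186),Rrim=(352.8,388,206)).items():
    p,w=mid(*a);print(n,p.round(1),"dia",round(w,1));L.append(p[:2])
print("L end top edge (z179)",onz("wrist",380,24,179,P).round(1),"(z165)",onz("wrist",380,24,165,P).round(1))
print("R mouth low edge z151..184",[onz("wrist",370,212.3,z,P).round(1) for z in(146,165,184)])
vx,vy,x0,y0=cv2.fitLine(np.array(L).astype(np.float32),cv2.DIST_L2,0,.01,.01).ravel();print("yaw",np.degrees(np.arctan2(-vx*np.sign(vy),abs(vy))),x0,y0)
for nm,m in(("cap",[(0,150,80),(9,255,255)]),("lid",[(22,150,120),(35,255,255)])):
    hsv=cv2.cvtColor(cv2.imread("pics/w5.png"),cv2.COLOR_BGR2HSV);k=cv2.inRange(hsv,np.array(m[0]),np.array(m[1]))
    k[:, :300]=0;k[190:]=0;k[:,455:]=0
    c=max(cv2.findContours(k,0,2)[0],key=cv2.contourArea);(x,y),r=cv2.minEnclosingCircle(c);print(nm,x,y,r,onz("wrist",x,y,153,P).round(1))
# base plate corners of screws
for u,v in((327.5,74.5),(324.5,161)):print("screw",onz("wrist",u,v,4,P).round(1))
# rod line
g=cv2.cvtColor(cv2.imread("pics/w5.png"),cv2.COLOR_BGR2GRAY).astype(int)
for v in(5,70,135,200):print(v,g[v,262:302])
E
```

```text
Ln [543.7 318.9 165. ] dia 27.7
Ln2 [543.5 310.7 165. ] dia 28.1
Lrim [542.9 292.5 165. ] dia 35.4
Rn [539.1 160.6 165. ] dia 28.8
Rn2 [538.6 164.6 165. ] dia 28.9
Rrim [538.6 144.5 165. ] dia 35.0
L end top edge (z179) [540.2 318.5 179. ] (z165) [544.6 323.1 165. ]
R mouth low edge z151..184 [array([544.1, 132.6, 146. ]), array([538.6, 138.1, 165. ]), array([533.2, 143.6, 184. ])]
yaw -1.739503 541.0563 231.96829
cap 403.9566345214844 118.82659149169922 21.199203491210938 [573.2 231.3 153. ]
lid 393.09893798828125 119.93051147460938 58.78139877319336 [561.5 229.4 153. ]
screw [515.6 292.9   4. ]
screw [512.6 168.4   4. ]
5 [198 197 199 196 198 200 169 188 202 212 215 220 225 227 229 229 230 232
 235 238 231 223 218 211 204 193 187 173 162 149 133 117 114 160 195 196
 199 194 189 188]
70 [128 131 130 129 130 133 156 192 202 213 216 219 225 231 233 235 234 235
 235 236 233 228 221 216 208 197 189 178 165 154 139 125 116 111 122 120
 122 123 124 126]
135 [201 122 126 109 110 110 131 188 201 210 216 219 225 233 238 239 239 239
 236 233 231 229 226 221 210 202 189 179 169 156 143 129 119 111 121 111
 101 100  97  99]
200 [204 198 197 200 205 209 189 131  93 100 102 107 110 109 114 113 115 115
 114 116 117 115 118 113 116 110 111 110 105 105 101 100  95 104 126 126
 128 132 127 127]
```

>>> carry_out:
  increments:
    - [10,0,0,0.3]
    - [30,0,0,0.7]
    - [50,0,0,1]
    - [70,0,0,1.4]
    - [83,0,0,1.7]
    - [87.4,0,0,1.7]
    - [87.4,0,0,1.7]
    - [87.4,0,0,1.7]

```text
time_s: 13.02
eef_pos: [538.4, 157.7, 319.9]
ee_rot: [-1.571, 0.022, -0.022]
ft_force: [-0.5, 0.1, -1.7]
width: 10.7
```

```bash
python3 - <<'E'
from h import *
s,im=save("wrist","w6");print(s["time_s"],s["eef_pos"],R.from_rotvec(s["ee_rot"]).as_matrix().round(4)[:2])
_,sd=save("side","s6");_,sc=save("scene","c6")
e=np.array(s["eef_pos"]);z=R.from_rotvec(s["ee_rot"]).as_matrix()[:,2]
for n in("side","scene"):
    c=calibration(n);K=np.array([[c["fx"],0,c["cx"]],[0,c["fy"],c["cy"]],[0,0,1]])
    print(n,cv2.projectPoints(np.array([e+[0,0,4]+z*t for t in(0,60,120,228)]),c["rvec"],c["tvec"],K,None)[0][:,0].round(1).tolist())
g=cv2.GaussianBlur(cv2.cvtColor(im,cv2.COLOR_BGR2GRAY),(3,3),0).astype(int)
for v in(26,32,54,190,206,209):print(v,258,g[v,258:306])
A=cv2.resize(im[:230,200:360],None,fx=2.4,fy=2.4);B=cv2.resize(sd[60:300,170:370],None,fx=2,fy=2,interpolation=cv2.INTER_CUBIC)
o=np.zeros((560,800,3),np.uint8);o[:A.shape[0],:A.shape[1]]=A;o[:B.shape[0],395:395+B.shape[1]]=B
cv2.imwrite("pics/crop6.png",o)
E
```

```text
13.025 [538.36048836 157.66019598 319.88419704] [[ 9.996e-01  1.000e-04  2.810e-02]
 [-2.810e-02  0.000e+00  9.996e-01]]
side [[272.6, 182.9], [269.6, 196.4], [266.2, 211.2], [259.2, 241.5]]
scene [[364.6, 147.7], [389.9, 147.6], [415.2, 147.5], [460.7, 147.2]]
26 258 [201 198 197 197 196 195 193 193 189 177 167 175 191 204 212 217 220 224
 226 229 230 230 232 235 235 231 224 217 210 201 192 182 170 158 145 131
 119 114 114 112 114 120 122 123 123 124 124 124]
32 258 [161 147 137 130 124 124 127 127 131 143 158 175 192 204 211 217 221 224
 227 229 230 231 232 234 235 231 224 217 209 201 192 182 171 159 146 132
 120 115 112 111 118 123 124 126 128 127 125 124]
54 258 [ 98  98  97  95  95  97  98  98  96  98 122 165 194 205 212 217 221 225
 228 230 231 232 233 234 234 230 224 217 210 202 193 183 171 160 148 134
 121 112 108 107 108 113 117 121 124 125 125 125]
190 258 [124 126 127 128 128 125 118 110 108 105  98  94  96  99 102 105 108 109
 110 112 113 114 115 116 117 116 115 114 114 112 110 108 106 104 101  98
  97 100 109 130 152 155 135 111 105 108 110 111]
206 258 [199 198 192 189 187 175 141 106  98 103 104 100  98  99 103 105 107 109
 111 113 114 114 114 115 116 116 115 113 113 112 110 109 106 103 101  98
  96 100 111 115 112 106 106 113 122 125 124 124]
209 258 [204 204 201 199 196 175 136 110 105 108 108 103  98  99 102 105 107 109
 111 113 113 114 114 115 115 115 115 114 112 110 109 107 106 104 102  99
  96 101 112 117 116 114 121 147 175 186 185 185]
```

View pics/crop6.png

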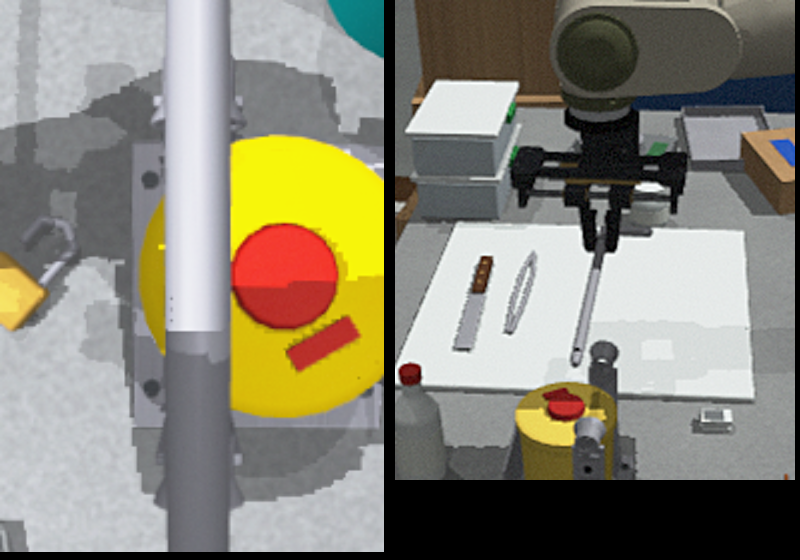

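```bash
python3 - <<'E'
from h import *
sd=cv2.imread("pics/s6.png");sc=cv2.imread("pics/c6.png")
g=cv2.cvtColor(sd,6).astype(int);h=cv2.cvtColor(sc,6).astype(int)
for v in(200,210,220,230,236,239,240,241,242,243,244):print(v,252,g[v,252:280])
for u in(385,400,420,440,455):print(u,138,h[138:158,u])
print("end",452,h[146:150,452:470])
E
```

```text
200 252 [231 233 231 230 233 231 232 232 233 232 233 233 235 239 176 127 169 177
 160 142 213 238 235 230 233 232 232 233]
210 252 [231 231 230 232 232 232 233 233 232 235 240 220 148 145 170 175 160 147
 215 237 233 230 234 232 232 232 232 232]
220 252 [232 231 233 232 231 233 233 235 242 190 117 155 171 175 153 184 231 235
 231 230 231 232 229 230 229 230 229 229]
230 252 [232 232 232 233 232 236 238 177 117 162 175 173 150 162 209 222 225 219
 212 173 131 136 134 159 201 211 217 224]
236 252 [232 231 233 234 237 221 153 144 174 189 178 147 202 233 216 136  61  81
  87  86  86  86  94  93  92  85  83  66]
239 252 [217 216 217 219 236 171  91 155 183 182 137 173 223 222 227 197 119  62
  55  77 122 134 125  87  65  75  63  44]
240 252 [217 219 218 219 224 165 107 143 167 161 125 181 224 221 230 210 127  58
  53 111 200 242 214 141  73  62  63  81]
241 252 [220 219 218 219 228 195 118  73 104 117 122 213 230 223 231 176  75  53
  50  56  43  59  84  96  81  62  51 162]
242 252 [219 217 215 218 221 199 117  43  38  88 164 214 223 224 229 170  82  62
  55  62  56  54  55  59  55  59  6
[... 316 characters left out ...]
8  55  58  69  88
 103 105]
400 138 [ 78  77  78  78  79  78  82 107 137 135 108  79  67  71  78  95 121 139
 140 130]
420 138 [ 75  78  79  78  79  78  84 108 140 142 115  83  62  55  57  73  98 111
 115 115]
440 138 [ 78  78  78  79  79  79  81 101 132 139 119  89  69  68  91 120 136 139
 141 141]
455 138 [ 78  77  77  78  78  78  79  87 111 126 116  90  71  71  95 124 137 139
 139 139]
end 452 [[ 76  91 107 111 107  97  89  82  79  77  78  78  78  78  78  78  77  78]
 [ 84 101 121 126 123 115 102  90  80  78  80  76  77  77  77  78  77  79]
 [ 94 100 113 116 114 108 100  90  82  78  78  77  78  77  78  77  77  77]
 [ 86  87  90  90  89  88  85  83  79  78  78  79  78  78  77  77  76  78]]
```

>>> carry_out:
  increments:
    - [0,0,-15,0]
    - [0,0,-50,0]
    - [0,0,-95,0]
    - [0,0,-140,0]
    - [0,0,-185,0]
    - [0,0,-225,0]
    - [0,5,-253,0]
    - [0.5,20,-268,0]
    - [0.5,50,-268,0]
    - [0.5,85,-268,0]
    - [0.5,115,-268,0]
    - [0.5,140,-268,0]
    - [0.5,152,-268,0]
    - [0.5,157,-268,0]
    - [0.5,157.7,-268,0]
    - [0.5,157.7,-268,0]

```text
time_s: 15.18
eef_pos: [531.9, -110.4, 162.7]
ee_rot: [-1.571, 0.021, -0.023]
ft_force: [-0.1, -1.0, -1.7]
width: 10.5
```

```bash
python3 - <<'E'
from h import *
s,sd=save("side","s7");_,sc=save("scene","c7");print(s["time_s"],s["eef_pos"],s["ft_force"],s["moment"],R.from_rotvec(s["ee_rot"]).as_matrix().round(4)[:2])
e=np.array(s["eef_pos"]);z=R.from_rotvec(s["ee_rot"]).as_matrix()[:,2]
for n in("side","scene"):
    c=calibration(n);K=np.array([[c["fx"],0,c["cx"]],[0,c["fy"],c["cy"]],[0,0,1]])
    print(n,cv2.projectPoints(np.array([e+[0,0,4.3]+z*t for t in(60,120,228,253,281,401,429)]),c["rvec"],c["tvec"],K,None)[0][:,0].round(1).tolist())
A=cv2.resize(sc[150:250,290:430],None,fx=5.6,fy=5.6,interpolation=cv2.INTER_CUBIC)
o=np.zeros((600,800,3),np.uint8);o[:560,:784]=A;B=cv2.resize(sd[185:265,245:300],None,fx=5,fy=5,interpolation=cv2.INTER_CUBIC);o[200:600,525:800]=B
cv2.imwrite("pics/crop7.png",o)
E
```

```text
15.175 [ 531.85697074 -110.38064818  162.68140023] [-0.08935302 -0.99708969 -1.69333402] [-0.13258603 -0.0338885   0.02864406] [[ 9.996e-01  1.100e-03  2.810e-02]
 [-2.810e-02 -5.000e-04  9.996e-01]]
side [[281.4, 195.9], [279.2, 207.3], [274.8, 230.2], [273.7, 236.0], [272.5, 242.6], [266.4, 274.2], [264.8, 282.4]]
scene [[276.7, 197.0], [300.1, 196.8], [342.3, 196.6], [352.0, 196.6], [362.9, 196.5], [409.7, 196.2], [420.5, 196.2]]
```

View pics/crop7.png

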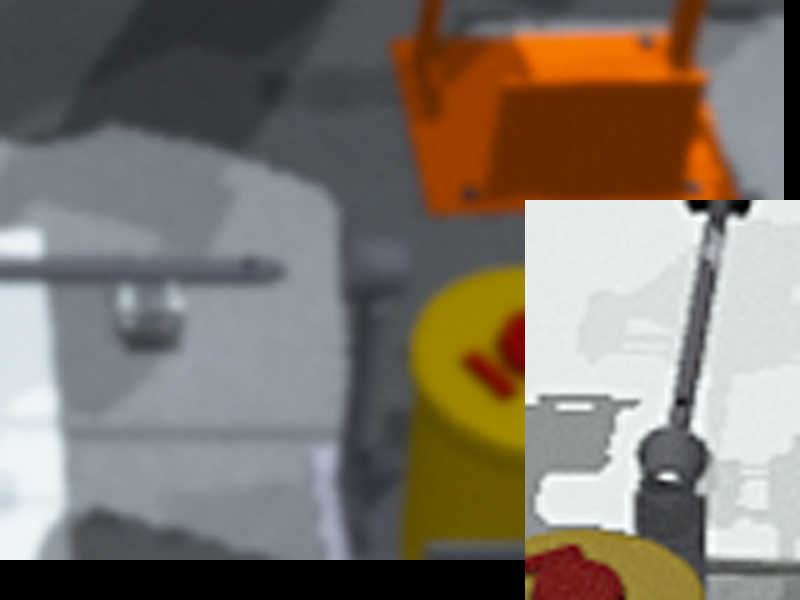

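>>> carry_out:
  increments:
    - [0,0,5,0]
    - [0,0,10,0]
    - [0,0,15,0]
    - [0,0,20,0]
    - [0,0,25,0]
    - [0,0,30,0]
    - [0,0,34,0]
    - [0,0,38,0]
    - [0,0,42,0]
    - [0,0,42,0]

```text
time_s: 16.52
eef_pos: [532.8, -68.1, 162.0]
ee_rot: [-1.571, 0.022, -0.022]
ft_force: [-0.5, -0.0, -2.3]
width: 10.2
```

>>> carry_out:
  increments:
    - [0,0,5,0]
    - [0,0,11,0]
    - [0,0,17,0]
    - [0,0,23,0]
    - [0,0,29,0]
    - [0,0,35,0]
    - [0,0,41,0]
    - [0,0,47,0]
    - [0,0,53,0]
    - [0,0,58,0]
    - [0,0,58,0]
    - [0,0,58,0]

```text
time_s: 18.02
eef_pos: [534.4, -10.4, 162.0]
ee_rot: [-1.571, 0.022, -0.022]
ft_force: [-0.2, 0.2, -1.5]
width: 10.1
```

```bash
python3 - <<'E'
from h import *
s,sd=save("side","s8");_,sc=save("scene","c8");_,w=save("wrist","w8");print(s["time_s"],s["eef_pos"],s["ft_force"],s["moment"],s["width"])
o=np.zeros((600,800,3),np.uint8);o[:560,:448]=cv2.resize(sc[160:260,340:420],None,fx=5.6,fy=5.6,interpolation=cv2.INTER_CUBIC)
o[:240,450:800]=cv2.resize(sd[222:294,220:325],(350,240),interpolation=cv2.INTER_CUBIC);o[245:600,450:800]=cv2.resize(w[:240,170:406],(350,355))
cv2.imwrite("pics/crop8.png",o)
E
```

```text
18.025 [534.41130253 -10.40957329 162.03762134] [-0.15074204  0.16489951 -1.52756734] [-0.11697048 -0.08902187 -0.00537102] 10.081936846245188
```

View pics/crop8.png

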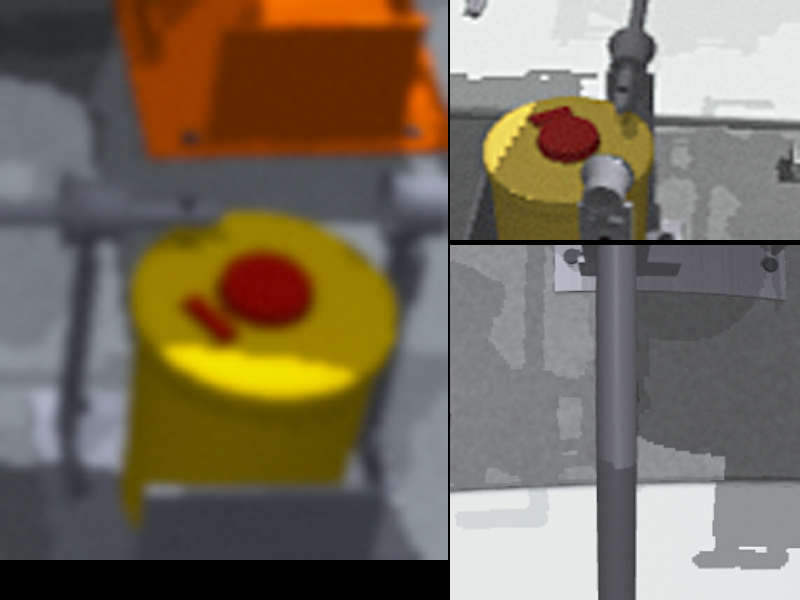

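>>> carry_out:
  increments:
    - [0,0,6,0]
    - [0,0,14,0]
    - [0,0,22,0]
    - [0,0,30,0]
    - [0,0,38,0]
    - [0,0,46,0]
    - [0,0,53,0]
    - [0,0,60,0]
    - [0,0,66,0]
    - [0,0,72,0]
    - [0,0,77,0]
    - [0,0,82,0]
    - [0,0,86,0]
    - [0,0,90,0]
    - [0,0,90,0]

```text
time_s: 20.05
eef_pos: [536.9, 79.9, 162.0]
ee_rot: [-1.571, 0.022, -0.022]
ft_force: [0.0, -0.0, -2.0]
width: 10.6
```

```bash
python3 - <<'E'
from h import *
s,w=save("wrist","w9");print(s["time_s"],s["eef_pos"],s["ft_force"],s["moment"],s["width"])
g=cv2.GaussianBlur(cv2.cvtColor(w,6),(3,3),0).astype(int)
for v in(10,40,60,75,85,150):print(v,g[v,230:335:3])
print(g[0:130:3,258],g[0:130:3,306])
E
```

```text
20.05 [536.90187642  79.89072974 161.99032066] [ 2.93204949e-02 -1.38780252e-03 -1.97960772e+00] [-0.12653898 -0.10758787  0.00723245] 10.620010463422686
10 [ 87  85  86  82 106 135 141 147 151 147 123 123 123  90 102 114 125 145
 132 122 116 104 148 155 154 155 155 155 155 154 155 155 155 155 155]
40 [102 100 106 126 170 171 173 176 180 183 179 108 102  86 102 115 125 144
 134 123 116 104 142 156 155 156 156 155 156 156 155 156 156 156 156]
60 [146 147 146 148 209 206 206 206 209 211 205 191 165  91 104 114 126 143
 134 123 117 106 120 140 142 144 147 148 150 151 152 153 155 156 156]
75 [148 145 145 155 182 178 161  82  95 100 101 108 112 117 122 123 125 126
 127 126 120 119 122 120 116 113 110 101  89  89  90  90  91  90  90]
85 [144 148 150 157 181 179 161  84  93 100 104 110 115 117 121 126 130 126
 123 126 126 121 120 118 116 112 106  98  92  93  94  93  93  96 100]
150 [150 150 148 148 146 147 167 150 156 159 163 156 145  89  89  93  98 102
 100  96  91  86  86  99  97  95  94  94  95  93  92  94  94  92  91]
[121 121 127 128 132 129 120 116 114 111 107  89 105 170 179 180 179 181
 182 200 208 208 188  98 101 100  98 101 102 101 103 104 105 104 103 104
 101 102 102 103 102 103 107 111] [155 155 155 155 155 155 154 155 156 156 155 155 156 156 156 156 156 156
 153 150 145 142 107 112 111 112 114 111 110 110 109 110 110 109 108 107
 107 108 110 111 111 111 111 109]
```

>>> carry_out:
  increments:
    - [0,0,4,0]
    - [0,0,8,0]
    - [0,0,12,0]
    - [0,0,16,0]
    - [0,0,20,0]
    - [0,0,24,0]
    - [0,0,28,0]
    - [0,0,32,0]
    - [0,0,36,0]
    - [0,0,39,0]
    - [0,0,42,0]
    - [0,0,42,0]
    - [0,0,42,0]
    - [0,0,42,0]

```text
time_s: 21.85
eef_pos: [538.1, 121.5, 162.0]
ee_rot: [-1.571, 0.022, -0.022]
ft_force: [0.0, 1.1, -2.6]
width: 10.6
```

```bash
python3 - <<'E'
from h import *
s,sd=save("side","s10");_,sc=save("scene","c10");_,w=save("wrist","w10");print(s["time_s"],s["eef_pos"],s["ft_force"],s["moment"],s["width"])
e=np.array(s["eef_pos"]);z=R.from_rotvec(s["ee_rot"]).as_matrix()[:,2]
for n in("side","scene"):
    c=calibration(n);K=np.array([[c["fx"],0,c["cx"]],[0,c["fy"],c["cy"]],[0,0,1]])
    print(n,cv2.projectPoints(np.array([e+[0,0,2]+z*t for t in(198,228)]),c["rvec"],c["tvec"],K,None)[0][:,0].round(1).tolist())
o=np.zeros((600,800,3),np.uint8);o[:400,:480]=cv2.resize(sc[170:250,345:441],(480,400),interpolation=cv2.INTER_CUBIC)
o[:400,482:800]=cv2.resize(sd[225:313,235:305],(318,400),interpolation=cv2.INTER_CUBIC);o[402:600,:400]=cv2.resize(w[:240],(400,198))
cv2.imwrite("pics/crop10.png",o)
E
```

```text
21.85 [538.12424748 121.51770826 162.0191207 ] [ 0.03132745  1.05285441 -2.59936887] [-0.16847284 -0.09908676 -0.00381177] 10.585337463036913
side [[264.9, 283.7], [263.1, 292.9]]
scene [[420.7, 196.9], [432.4, 196.8]]
```

View pics/crop10.png

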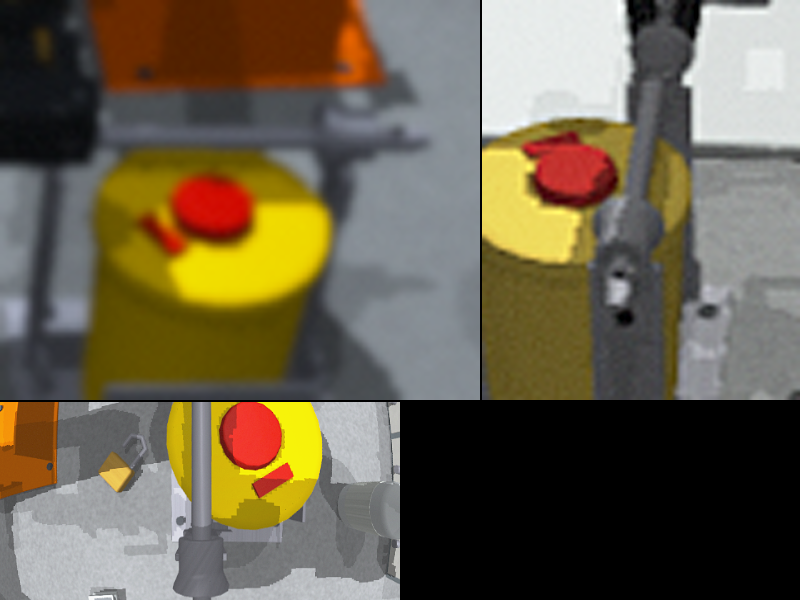

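```bash
python3 - <<'E'
from h import *
s=telemetry.observe();print(s["time_s"],s["eef_pos"],np.abs(s["qvel"]).max(),s["width"]);print(close_job())
E
```

```text
22.0 [538.14273782 121.55142276 162.04496914] 0.0017430485852167098 10.311000708145038
the job is handed in; nothing more can be done
None
```

The locking rod is through both eyes. I handed the job in at 22 s with the arm still and the rod still gripped; the hand-in gave no verdict.

- **Rod position:** in the last pictures about 28 mm of the drilled end stands out beyond the left-hand eye, close to the 30 mm I aimed for. The reading is good to a few millimetres.
- **Forces:** the rod went through both eyes with no sign of contact until the last stretch, where about 1 N showed. The wrist otherwise carried only the rod's weight.
- **Bench:** the bin stands upright in its place in the last pictures. I saw nothing else moved, though I did not measure the other things.

**What disagreed:**
- **First grip missed:** I lifted before the fingers had finished closing, so the rod stayed on the board. A new picture showed it had not moved, and the second grip, with a longer wait, held.
- **Finger opening:** it reads 10.3 mm on a 12 mm tube. The rod stayed put in the grip all the same.
- **Rod tilt:** the rod droops about 1° towards its tip, leaving the tip about 2 to 4 mm below the grip. I held the grip slightly high to keep the rod inside the bores.

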